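# Carry the sliding bushing sleeve to the hand press

## Task

Pick up the carrier tray by its upright, springy fin handle, carry it to the hand press and hold it about level, clear above the press's two-bar loading rest, centred on it and lined up with it. By gently tilting the tray, bring the bronze sleeve, which slides freely on the tray's guide bar, to the middle of the bar and keep it there, wholly between the two scribed lines, for five seconds; do not touch the sleeve, let it run on to the far end stop or bang back into the first one, do not upset the white thumb insert standing on the tray, and leave the other things on the bench alone. The program finishes while still holding the tray there, with the sleeve at rest between the lines.

Things in the scene. Friction and masses are not known exactly. Their poses are not given: they have to be found in the camera images.
- tray: aluminium carrier tray, loose, 0.45 kg nominal, plate 140 x 250 x 5 mm (its x -55 to +85 mm, y -125 to +125). Origin on its underside, 3 mm in x from straight under the handle, z up. A fixed dark bar with tap stubs (x -22 to -14 mm, up to 35 mm above the underside) lies behind the handle. Starts flat on the bench, to the robot's left, its y axis within 0.35 rad of world y
- handle_grip (a point): point in the upright fin handle, 24 mm along x, 12 mm along y, top 112 mm above the tray's underside: grip it here across its 12 mm; it is 92 mm above and 3 mm along x from the tray's origin. The fin sits on a rubber bush (pivot along tray x, 26 mm above the underside, 9.8 Nm/rad): the held tray sags towards the sleeve's side, about 0.25 rad per metre of s
- bar_mid (a point): middle of the centre line of the straight 12 mm guide bar, 50 mm along x from the tray's origin and 36 mm above the underside, axes as the tray. The bar runs along y between two end posts that stop the sleeve. Two dark lines cross the plate below it at y = -45 and +45 mm
- sleeve_mid (a point): centre of the bronze sleeve (40 mm diameter, 50 mm long, 0.25 kg nominal) on the bar; s is its y from bar_mid: stops at +-85 mm, starts at rest by the +85 mm stop. It slides nearly freely on the held tray: s'' = g (s / 4 m - h) - the tray's acceleration along y; h: tilt of the held handle (rad, + raises the +y end), known but for a few mrad; the insert's weight adds up to 4 mrad sag
- sleeve (a joint): the place s of the sleeve along the bar (m): 0 at the middle, positive towards tray +y, stops at -0.085 and +0.085; between the lines within -0.02 to +0.02
- tray_insert: white thumb insert standing loose on the tray's plate behind the handle, diameter 32, height 40 mm, 0.04 kg, origin under its centre; it must stay standing there
- press: green cast iron hand press, 0.48 m high, fixed, to the robot's right, with a loading rest joined to it: two steel bars along its y, 160 mm long, 30 mm wide, 30 mm high, centred at x = -20 and +50 mm. Origin on the bench amid the bars; y points away from the press (within 0.2 rad of world y). Press body at y -160 to -410 mm, base 45 mm high, ram at y -235 mm
- press_rest (a point): point 30 mm straight above the press's origin, level with the tops of the rest's bars, same axes. Hold the tray's origin above this point with tray y along this y and the tray's underside clear of the bars by 10 to 100 mm
- insert: bystander: taller white thumb insert standing on the far side of the bench, diameter 34, height 55 mm, origin under its centre
- plug: bystander: yellow polymer hole plug, flange 40 mm in diameter, 35 mm high, origin under its centre
- tap_handle: bystander: chrome tap handle lying flat, bar 120 mm along its y, stem towards its +x, 18 mm high, origin on the bench under the hub

How it is judged:
On the way, in this order (a step that is already met when the one before it is completed fails the run):
1. the tray is lifted clear of the bench with the insert standing on it (height (world z) of tray above 0.025 m and angle between tray_insert's own z axis and vertical below 0.3 rad and z of tray_insert in the frame of tray between -0.01 and 0.03 m), for 0.2 s.
2. the tray is held above the loading rest and the sleeve is kept between the lines for 4.5 s (horizontal distance between tray and press_rest below 0.035 m and z of tray in the frame of press_rest between 0.008 and 0.1 m and angle between the y axis of tray and the y axis of press_rest, either way round below 0.2 rad and angle between tray's own z axis and vertical below 0.15 rad and y of sleeve_mid in the frame of bar_mid between -0.02 and 0.02 m and angle between tray_insert's own z axis and vertical below 0.3 rad and z of tray_insert in the frame of tray between -0.01 and 0.03 m and contact force between tray and press below 0.2 N and contact force between tray and the fingers above 1 N), for 4.5 s.
At the end, for the whole second after the job is handed in: the tray hangs in the fingers 8 to 100 mm above the rest, not touching it, within 35 mm and 0.2 rad of it, tilted under 0.15 rad, slower than 0.05 m/s; the sleeve is within 20 mm of the middle of the bar, sliding slower than 0.06 m/s; the insert stands on the tray (all of step 2 and velocity of joint sleeve between -0.06 and 0.06 m/s and linear speed of tray below 0.05 m/s); the arm keeps its last pose, push and grip.
It fails at once if the sleeve runs on to the far end stop, or bangs into the first one at over 0.15 m/s (y of sleeve_mid in the frame of bar_mid below -0.083 m or (y of sleeve_mid in the frame of bar_mid above 0.079 m and velocity of joint sleeve above 0.15 m/s)).
It fails at once if the insert falls over or off the tray (angle between tray_insert's own z axis and vertical above 0.5 rad or z of tray_insert in the frame of tray below -0.01 m).
It fails at once if the tray is tipped by more than 0.3 rad (angle between tray's own z axis and vertical above 0.3 rad).
It fails at once if the robot touches the sleeve (contact force between any of the arm, the fingers and sleeve_c0 above 0.5 N).
It fails at once if another thing on the bench is disturbed (distance of any of insert, plug, tap_handle from where it was at the start of the episode above 0.03 m).
It also fails if it takes over 58 s, if anything falls off the work surface, if the arm or the gripper's body presses on something with over 40 N, if the wrist force passes 120 N, or if a joint passes its speed limit or range.

## Robot

A 7-joint arm with a two-finger parallel gripper is mounted at the origin on the work surface. World frame = base frame: x ahead of the robot, y to its left, z up, the work surface at z = 0. Lengths are in m, angles in rad, forces in N, time in s.
With the tool pointing down it reaches from about 0.35 to 0.775 m from the base axis. Payload 3.1 kg.
Tool frame: the origin (TCP) lies at the very end of the fingers, on their centre line; the grasp point (between the pads) lies 19 mm behind it (r.grip_point_offset is the distance from the TCP to the grasp point, in m); z points along the fingers, y is the line along which they close (so a half turn about z gives the same grasp; the last joint's range is limited). The gripper opens to 85 mm and grips with 20 to 120 N. Pads are 22 mm wide; open, the fingers measure 114 mm over their backs; the gripper's body (76 mm by 85 mm) begins 54 mm behind the grasp point. The pads swing forward as they close: fully open they stand 13 mm farther back than shut.
Start: joints at [1.133, 0.311, 0.014, 1.512, -0.004, 1.319, -0.027], TCP at [0.212, -0.507, 0.231] pointing down, gripper open.
Joint ranges: [-2.7, 2.7], [-0.3, 1.91], [-1.27, 1.3], [0.12, 2.57], [-1.44, 4.58], [0.2, 2.03], [-3.05, 3.05]. Speed limits (rad/s): [2.79, 2.79, 3.14, 3.14, 3.14, 3.14, 3.14].

## Interface

Orientations are given as [roll, pitch, yaw] about the fixed x, y, z axes, in that order (R = Rz(yaw) Ry(pitch) Rx(roll)).
In Python, from workcell import r, imaging gives the robot as it stands.
- The arm moves only by the tool apply_moves, never from a script. Its argument "commands" is a list of rows, each a list of 7 numbers: the shift along the tool's x, y, z each as a share of 0.02 m, from -1 to 1, then the turn, a rotation vector about the tool's x, y, z each as a share of 0.15 rad, from -1 to 1, then the opening, from -1 (shut) to 1 (fully open). In form: [[tx, ty, tz, rx, ry, rz, fingers], ...]. A call has 1 to 12 rows; each row shifts and turns the commanded pose from where the row before left it, along the tool's axes as they then stand; what a row does not reach is not made up. A row lasts 1/10 s, in which the tool goes at most 50 mm and 8.59 degrees, less where a joint would pass 70% of its speed; a pose out of reach is approached as far as the arm can. A call with a number of a shift or a turn outside -1 to 1 is refused whole. A call with a gripper value outside its range is refused whole. The fingers move at their own pace and stop on an object; "newtons" is the grip in N (left out, the last holds). Time passes only in rows, so rows that do not move let the fingers close. It gives the time, the measured TCP pose, the force, the opening and the grip force at its end, in the units of the state.
- r.read_state(): the state, without advancing time (a new reading comes with each control period).
- imaging.read_camera(name): name is "scene" or "side" or "wrist"; returns a dict with "color" (480x640x3 uint8, blue, green, red), "depth" (480x640 float32, m along the optical axis (not along the pixel's ray), 0 where there is no reading), "fovy" (degrees; the focal length in pixels is half the picture's height over the tangent of half this angle, whatever the lens; pixels are square), "cx", "cy" (the principal point, pixels), "xyz" and "rotation" of the camera in the world. Camera axes: x right, y up, looking along -z (the intrinsics and any distortion apply to the point x, -y, -z); pixel columns grow to the right and rows downward; lengths in m; the calibration is good to about 2 mm. A picture is of the moment at which its call begins.
- r.finish_job(): hands the job in; it is judged then, once.
The state is a dict: "time": time; "q": joint angles; "dq": joint speeds; "effort": joint torques, N m; "ee_pos": TCP position; "ee_rot": TCP orientation; "wrist_force": force on the tool from outside, world axes, zero at the start; "ft_torque": the same for the moment, N m; "gripper_width": finger opening in m; "finger_force": force on a finger pad.
Only numpy, scipy, OpenCV 4.12 (cv2) and the standard library are available. Lean on these libraries where they do the work, as an engineer would, in place of code of your own. Each camera call takes 0.05 s, during which the arm holds its last target. There are 200 camera calls.

## Working session

There is one attempt and no reset: what is moved stays moved. The work goes in short steps, Python scripts to look and compute and a tool call to move; the robot and the scene stay as the last step left them, time stands still between calls to the robot, and variables do not carry over. Pictures are saved under pics/ and viewed, at most 10 in all, crops included, and the job is handed in when it is done.

Besides the shell and the picture viewer there is one more tool, called after "Call:" as a command line: name --pt "numbers of a row" for each row, then --argument value for the rest. apply_moves: Moves the arm, as the interface text tells. Its arguments: {"type":"object","properties":{"commands":{"type":"array"},"newtons":{"type":"number"}},"required":["commands"]}

```bash
ls; mkdir -p pics; cat > h.py <<'E'
import numpy as np, cv2
from workcell import r, imaging
from scipy.spatial.transform import Rotation as R
def pts(c):
    h,w=c["depth"].shape; f=h/2/np.tan(np.radians(c["fovy"])/2)
    v,u=np.mgrid[:h,:w]; d=c["depth"]
    p=np.stack([(u-c["cx"])/f*d,-(v-c["cy"])/f*d,-d],-1)
    P=p@np.array(c["rotation"]).reshape(3,3).T+np.array(c["xyz"]); P[d==0]=np.nan
    return P
E
python3 - <<'E'
from h import *
for n in ["scene","side"]:
    c=imaging.read_camera(n); cv2.imwrite(f"pics/{n}0.png",c["color"]); np.save(f"pics/{n}0.npy",pts(c))
    print(n,c["xyz"],c["fovy"],c["cx"],c["cy"],[k for k in c])
s=r.read_state(); print(s)
E
```

```text
picsTraceback (most recent call last):
  File "<stdin>", line 3, in <module>
  File "h.py", line 8, in pts
    P=p@np.array(c["rotation"]).reshape(3,3).T+np.array(c["xyz"]); P[d==0]=np.nan
        ~~~~~~~~~~~~~~~~~~~~~~~~~~~~~~~^^^^^
ValueError: cannot reshape array of size 3 into shape (3,3)
```

```bash
sed -i 's/np.array(c\["rotation"\]).reshape(3,3).T/R.from_euler("xyz",c["rotation"]).as_matrix().T/' h.py
python3 - <<'E'
from h import *
for n in ["scene","side"]:
    c=imaging.read_camera(n); cv2.imwrite(f"pics/{n}0.png",c["color"]); np.save(f"pics/{n}0.npy",pts(c))
    print(n,c["xyz"],c["rotation"],c["fovy"],c["cx"],c["cy"],[k for k in c])
s=r.read_state(); print(s)
E
```

```text
scene [ 1.00234456 -0.15824704  0.87958679] [0.49673298 0.00272877 1.16179968] 45.18394040403187 329.88025549725614 244.41939815359612 ['color', 'depth', 'fovy', 'cx', 'cy', 'xyz', 'rotation']
side [0.28036608 0.64166514 0.84247736] [ 0.72343685 -0.00448218 -2.65865774] 46.78990318849675 321.4937143316895 229.7389387602163 ['color', 'depth', 'fovy', 'cx', 'cy', 'xyz', 'rotation']
{'time': 0.15, 'q': array([ 1.13329419,  0.31152845,  0.01399912,  1.51268749, -0.00438783,
        1.31919633, -0.02718883]), 'dq': array([-0.00184009, -0.00248639, -0.00043017, -0.00415256,  0.00102732,
       -0.00072707,  0.00049882]), 'effort': array([ 9.39099809e-04, -3.80275047e+01,  1.46419625e-01, -2.30848950e+01,
        1.22375437e-02,  9.70418158e-03,  7.50530518e-06]), 'ee_pos': array([ 0.21184781, -0.50696585,  0.23047855]), 'ee_rot': array([-3.13980584e+00,  9.16862074e-05,  3.95888008e-01]), 'wrist_force': array([-0.55523068,  0.11783841,  0.51919003]), 'ft_torque': array([ 0.02860017, -0.008378  ,  0.0092664 ]), 'finger_force': 0.0, 'gripper_width': 0.08553770045631487}
```

View pics/scene0.png

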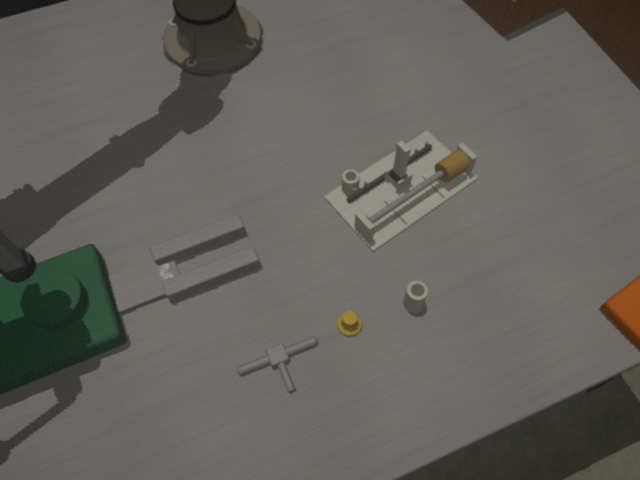

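View pics/side0.png

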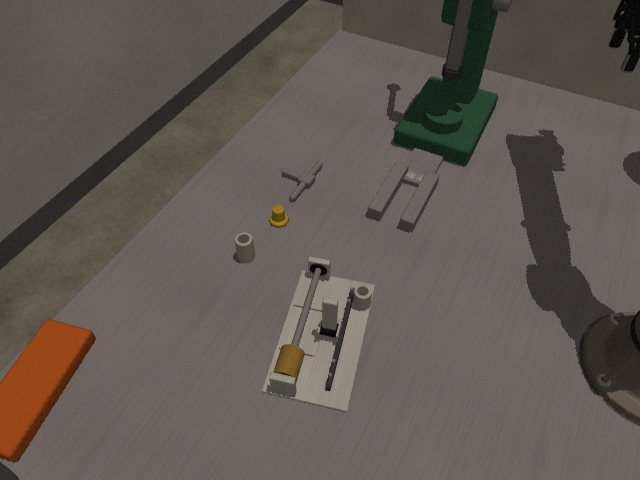

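The scene camera shows the tray at about (400,190), with its fin top at (402,145), sleeve at (453,165) at the +y end and insert at (350,180). The rest bars are at (200,240) and (212,272), and the press is on the left. The side view agrees. Next I'll measure from depth.

```bash
python3 - <<'E'
from h import *
for n in ["scene","side"]:
    P=np.load(f"pics/{n}0.npy"); z=P[...,2]
    print("==",n)
    b=(abs(z)<.05)&(P[...,0]>.3)&(P[...,0]<.7)&(abs(P[...,1])<.4)
    print("bench z",np.nanmedian(z[b]))
    reg=lambda x0,x1,y0,y1,z0,z1:(P[...,0]>x0)&(P[...,0]<x1)&(P[...,1]>y0)&(P[...,1]<y1)&(z>z0)&(z<z1)
    def rect(m,t):
        q=P[m]; 
        if len(q)<4: print(t,len(q)); return
        (c,s,a)=cv2.minAreaRect(q[:,:2].astype(np.float32)); print(t,len(q),"med",q.mean(0).round(4),"c",np.round(c,4),np.round(s,4),round(a,2))
    img=cv2.imread(f"pics/{n}0.png")
    hx=(402,145) if n=="scene" else (330,302)
    c=P[hx[1],hx[0]]; print("fin px",c)
    x,y=c[:2]
    rect(reg(x-.05,x+.05,y-.05,y+.05,.1,.13),"fintop")
    rect(reg(x-.05,x+.05,y-.05,y+.05,.07,.13),"fin")
    rect(reg(x-.18,x+.18,y-.2,y+.2,.0035,.05),"tray")
    bars=(200,240,212,272) if n=="scene" else (388,190,420,200)
    for k in (0,2):
        e=P[bars[k+1],bars[k]]; print("bar",e)
        m=(np.abs(z-.03)<.006)
        nl,lab=cv2.connectedComponents(m.astype(np.uint8))
        rect(lab==lab[bars[k+1],bars[k]],"bar")
    sl=(453,165) if n=="scene" else (289,360)
    print("sleeve",P[sl[1],sl[0]])
    hsv=cv2.cvtColor(img,cv2.COLOR_BGR2HSV); m=(hsv[...,0]>8)&(hsv[...,0]<25)&(hsv[...,1]>120)&reg(x-.2,x+.2,y-.05,y+.2,.02,.08)
    rect(m,"slv")
    ins=(350,175) if n=="scene" else (362,291)
    e=P[ins[1],ins[0]]; rect(reg(e[0]-.025,e[0]+.025,e[1]-.025,e[1]+.025,.038,.06),"insert")
E
```

```text
== scene
bench z -0.00023022943559447562
fin px [0.49445808 0.19083536 0.11178526]
fintop 129 med [0.4978 0.1907 0.1086] c [0.4965 0.1917] [0.026  0.0132] 9.8
fin 287 med [0.4991 0.1897 0.0957] c [0.4965 0.1914] [0.0261 0.0136] 12.34
tray 6316 med [0.516  0.1834 0.016 ] c [0.494  0.1899] [0.3534 0.3939] 0.53
bar [ 0.48190231 -0.17442397  0.02681297]
bar 1535 med [ 0.4756 -0.1788  0.0289] c [ 0.4743 -0.1776] [0.0327 0.1598] 0.7
bar [ 0.54964372 -0.17422147  0.0311307 ]
bar 1674 med [ 0.5454 -0.1774  0.029 ] c [ 0.5442 -0.1762] [0.0329 0.1599] 0.96
sleeve [0.53081247 0.27993876 0.05281868]
slv 443 med [0.5259 0.2864 0.0515] c [0.524  0.2866] [0.0335 0.052 ] 14.53
insert 233 med [0.4758 0.1058 0.0438] c [0.4747 0.1066] [0.0306 0.0312] 8.17
== side
bench z 0.00048099720944122515
fin px [0.49416611 0.19808999 0.11370702]
fintop 154 med [0.4959 0.1959 0.109 ] c [0.4967 0.1945] [0.0243 0.0132] 12.69
fin 312 med [0.4952 0.1972 0.0967] c [0.4964 0.1944] [0.0243 0.0143] 16.46
tray 8543 med [0.5015 0.2043 0.0137] c [0.4956 0.1972] [0.3524 0.4016] 0.95
bar [ 0.53922763 -0.15904779  0.02945178]
bar 795 med [ 0.5432 -0.1689  0.0297] c [ 0.5442 -0.1733] [0.0314 0.1614] 1.29
bar [ 0.46951912 -0.16273107  0.02958691]
bar 823 med [ 0.4735 -0.1697  0.0297] c [ 0.4742 -0.1744] [0.0307 0.1638] 1.2
sleeve [0.51917182 0.28856684 0.05339266]
slv 720 med [0.5183 0.2862 0.0512] c [0.515  0.2517] [0.1283 0.0517] 82.15
insert 246 med [0.4742 0.1107 0.0445] c [0.4746 0.114 ] [0.0411 0.0307] 89.07
```

Call:
apply_moves --pt "0.3 -0.4 0 0 0 0.6 1" --pt "0.5 -0.8 0 0 0 0.6 1" --pt "0.6 -0.87 0 0 0 0 1" --pt "0.6 -0.87 0 0 0 0 1" --pt "0.6 -0.87 0 0 0 0 1" --pt "0.6 -0.87 0 0 0 0 1" --pt "0.6 -0.87 0 0 0 0 1" --pt "0.6 -0.87 0 0 0 0 1" --pt "0.6 -0.87 0 0 0 0 1" --pt "0.6 -0.87 0 0 0 0 1" --pt "0.6 -0.87 0 0 0 0 1" --pt "0.6 -0.87 0 0 0 0 1" --newtons 100

```text
time: 1.35
ee_pos: [0.2992, -0.2828, 0.231]
ee_rot: [-3.141, 0.0, 0.216]
wrist_force: [0.5, 0.5, -0.6]
gripper_width: 0.0848
finger_force: 0.0
```

```bash
cat >> h.py <<'E'
def go(x,y,z,yaw,h=0):
    "tool-frame shift (units) and turn (units) from the measured pose to the target"
    s=r.read_state(); A=R.from_euler("xyz",s["ee_rot"]); B=R.from_euler("xyz",[np.pi,0,yaw])*R.from_rotvec([h,0,0])
    d=A.inv().apply(np.array([x,y,z])-s["ee_pos"])/.02; w=(A.inv()*B).as_rotvec()/.15
    print("t",round(s["time"],2),"pos",s["ee_pos"].round(4),"rot",s["ee_rot"].round(4),"F",s["wrist_force"].round(1),"w",round(s["gripper_width"],4),"ff",round(s["finger_force"],1),"\nshift",d.round(2),"turn",w.round(3))
E
python3 -c "
from h import *
go(.4965,.193,.16,.21)"
```

```text
t 1.35 pos [ 0.2992 -0.2828  0.231 ] rot [-3.1412e+00  4.0000e-04  2.1590e-01] F [ 0.5  0.5 -0.6] w 0.0848 ff 0.0 
shift [ 14.73 -21.12   3.56] turn [-0.003  0.003  0.039]
```

Call:
apply_moves --pt "0.6 -0.88 0 0 0 0.04 1" --pt "0.6 -0.88 0 0 0 0 1" --pt "0.6 -0.88 0 0 0 0 1" --pt "0.6 -0.88 0 0 0 0 1" --pt "0.6 -0.88 0 0 0 0 1" --pt "0.6 -0.88 0 0 0 0 1" --pt "0.6 -0.88 0 0 0 0 1" --pt "0.6 -0.88 0 0 0 0 1" --pt "0.6 -0.88 0 0 0 0 1" --pt "0.6 -0.88 0 0 0 0 1" --pt "0.6 -0.88 0 0 0 0 1" --pt "0.6 -0.88 0 0 0 0 1"

```text
time: 2.55
ee_pos: [0.3959, -0.0464, 0.2311]
ee_rot: [-3.142, 0.0, 0.21]
wrist_force: [0.7, 0.2, 0.6]
gripper_width: 0.0855
finger_force: 0.0
```

Call:
apply_moves --pt "0.6 -0.88 0.2 0 0 0 1" --pt "0.6 -0.88 0.3 0 0 0 1" --pt "0.6 -0.88 0.4 0 0 0 1" --pt "0.6 -0.88 0.4 0 0 0 1" --pt "0.6 -0.88 0.4 0 0 0 1" --pt "0.6 -0.88 0.4 0 0 0 1" --pt "0.6 -0.88 0.4 0 0 0 1" --pt "0.6 -0.88 0.4 0 0 0 1" --pt "0.6 -0.88 0.3 0 0 0 1" --pt "0.6 -0.88 0.2 0 0 0 1" --pt "0.3 -0.5 0 0 0 0 1" --pt "0 0 0 0 0 0 1"

```text
time: 3.75
ee_pos: [0.4802, 0.1628, 0.1632]
ee_rot: [-3.14, 0.0, 0.213]
wrist_force: [0.7, -0.3, 0.4]
gripper_width: 0.0851
finger_force: 0.0
```

```bash
python3 - <<'E'
from h import *
go(.4965,.193,.16,.21)
c=imaging.read_camera("wrist"); P=pts(c); np.save("pics/w0.npy",P); cv2.imwrite("pics/w0.png",c["color"])
m=(P[...,2]>.085)&(P[...,2]<.125)&(abs(P[...,0]-.4965)<.03)&(abs(P[...,1]-.193)<.025)
q=P[m]; print(len(q), cv2.minAreaRect(q[:,:2].astype(np.float32)) if len(q)>5 else 0)
print(np.round(c["xyz"],3))
E
```

```text
t 3.75 pos [0.4802 0.1628 0.1632] rot [-3.1402e+00  3.0000e-04  2.1290e-01] F [ 0.7 -0.3  0.4] w 0.0851 ff 0.0 
shift [ 1.12 -1.31  0.16] turn [-0.009  0.002  0.019]
1002 ((0.49719706177711487, 0.19438403844833374), (0.02473583072423935, 0.012377699837088585), 13.8281888961792)
[0.563 0.18  0.307]
```

View pics/w0.png

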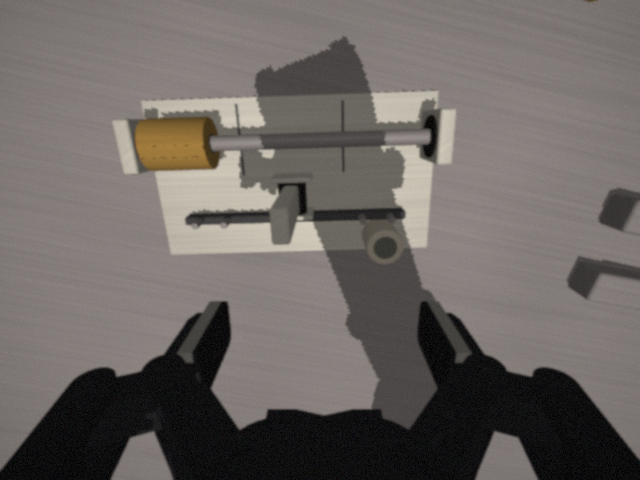

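The wrist view shows the sleeve at (176,143), the scribed lines at x=240 and x=343, the fin at (288,210) and the insert at (385,243). The tray is turned about 0.027 rad more than the tool, so its yaw is about 0.24.

Call:
apply_moves --pt "0.58 -0.67 0 0 0 -0.18 1" --pt "0.58 -0.67 0 0 0 0 1" --pt "0 0 0 0 0 0 1" --pt "0 0 0 0 0 0 1"

```text
time: 4.2
ee_pos: [0.4969, 0.1908, 0.1633]
ee_rot: [3.14, 0.001, 0.236]
wrist_force: [-0.7, -0.5, -0.7]
gripper_width: 0.0856
finger_force: 0.0
```

```bash
python3 - <<'E'
from h import *
go(.4972,.194,.073,.24)
c=imaging.read_camera("wrist"); P=pts(c)
m=(P[...,2]>.09)&(P[...,2]<.125)&(abs(P[...,0]-.4965)<.03)&(abs(P[...,1]-.193)<.025)
q=P[m]; print(len(q), cv2.minAreaRect(q[:,:2].astype(np.float32)) if len(q)>5 else 0)
hsv=cv2.cvtColor(c["color"],cv2.COLOR_BGR2HSV)
m=(P[...,2]>.003)&(P[...,2]<.009)&(abs(P[...,0]-.505)<.12)
nl,lab,st,_=cv2.connectedComponentsWithStats(m.astype(np.uint8)); k=1+st[1:,4].argmax()
print(cv2.minAreaRect(P[lab==k][:,:2].astype(np.float32)))
E
```

```text
t 4.2 pos [0.4969 0.1908 0.1633] rot [3.1402e+00 7.0000e-04 2.3590e-01] F [-0.7 -0.5 -0.7] w 0.0856 ff 0.0 
shift [ 0.05 -0.16  4.52] turn [ 0.009  0.005 -0.027]
819 ((0.49792689085006714, 0.1945788413286209), (0.023420188575983047, 0.011909615248441696), 13.547072410583496)
((0.48646533489227295, 0.19209471344947815), (0.09466063976287842, 0.2511301636695862), 13.960124969482422)
```

Call:
apply_moves --pt "0.05 -0.16 0.9 0 0 -0.03 1" --pt "0 0 0.95 0 0 0 1" --pt "0 0 0.95 0 0 0 1" --pt "0 0 0.9 0 0 0 1" --pt "0 0 0.6 0 0 0 1" --pt "0 0 0.2 0 0 0 1" --pt "0 0 0 0 0 0 1" --pt "0 0 0 0 0 0 -1" --pt "0 0 0 0 0 0 -1" --pt "0 0 0 0 0 0 -1" --pt "0 0 0 0 0 0 -1" --pt "0 0 0 0 0 0 -1" --newtons 100

```text
time: 5.45
ee_pos: [0.4975, 0.1955, 0.0736]
ee_rot: [3.141, -0.001, 0.242]
wrist_force: [0.8, -4.1, 3.3]
gripper_width: 0.0126
finger_force: 2.7
```

Call:
apply_moves --pt "0 0 0 0 0 0 -1" --pt "0 0 0 0 0 0 -1" --pt "0 0 0 0 0 0 -1" --pt "0 0 0 0 0 0 -1" --pt "0 0 0 0 0 0 -1" --pt "0 0 0 0 0 0 -1"

```text
time: 6.05
ee_pos: [0.4976, 0.195, 0.0737]
ee_rot: [3.141, -0.0, 0.241]
wrist_force: [-0.2, -2.2, 4.1]
gripper_width: 0.011
finger_force: 98.1
```

```bash
python3 - <<'E'
from h import *
go(.4972,.194,.16,.24)
c=imaging.read_camera("wrist"); cv2.imwrite("pics/w1.png",c["color"]); np.save("pics/w1.npy",pts(c))
E
```

```text
t 6.05 pos [0.4976 0.195  0.0737] rot [ 3.1405e+00 -3.0000e-04  2.4110e-01] F [-0.2 -2.2  4.1] w 0.011 ff 98.1 
shift [-0.03  0.05 -4.32] turn [ 0.007 -0.002  0.007]
```

View pics/w1.png

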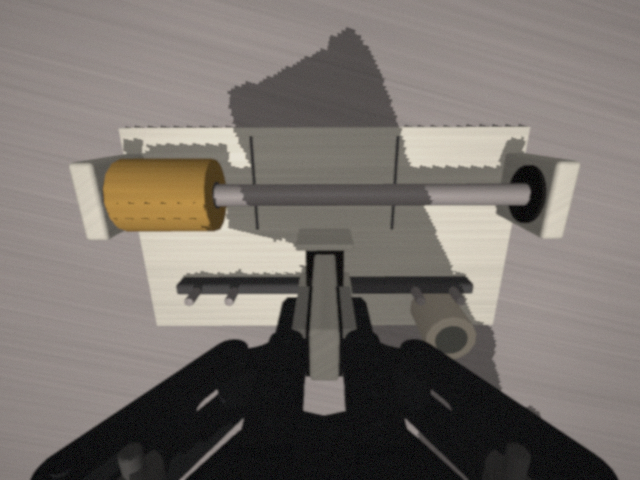

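The fin is gripped and the sleeve is clearly visible from the wrist camera (columns 105–225, row 195), so I'll use that view to measure s. Next: lift gently, then lower the +y end a little so the sleeve stays by its stop.

Call:
apply_moves --pt "0 0 -0.15 0 0 0 -1" --pt "0 0 -0.3 0 0 0 -1" --pt "0 0 -0.5 0 0 0 -1" --pt "0 0 -0.6 -0.05 0 0 -1" --pt "0 0 -0.6 -0.05 0 0 -1" --pt "0 0 -0.6 -0.05 0 0 -1" --pt "0 0 -0.6 -0.05 0 0 -1" --pt "0 0 -0.5 0 0 0 -1" --pt "0 0 -0.3 0 0 0 -1" --pt "0 0 -0.15 0 0 0 -1"

```text
time: 7.1
ee_pos: [0.4974, 0.1968, 0.1601]
ee_rot: [3.112, -0.001, 0.241]
wrist_force: [-0.2, 0.1, -8.2]
gripper_width: 0.0107
finger_force: 97.5
```

```bash
cat >> h.py <<'E'
def sleeve(c=None,st=None):
    st=st or r.read_state(); c=c or imaging.read_camera("wrist"); P=pts(c)
    A=R.from_euler("xyz",st["ee_rot"]); Q=A.inv().apply((P-st["ee_pos"]).reshape(-1,3)).reshape(P.shape)
    hsv=cv2.cvtColor(c["color"],cv2.COLOR_BGR2HSV)
    m=(hsv[...,0]>8)&(hsv[...,0]<25)&(hsv[...,1]>120)&(hsv[...,2]>60)
    k,lab,s,_=cv2.connectedComponentsWithStats(m.astype(np.uint8)); m=lab==1+s[1:,4].argmax()
    row=m.sum(1)>.6*m.sum(1).max(); mm=m&row[:,None]
    a=[np.median([np.flatnonzero(l)[j] for l in mm[row]]) for j in (0,-1)]
    h=np.arctan2(*(lambda M:(-M[1,2]*0+M[2,1],1))(R.from_euler("z",-st["ee_rot"][2]).as_matrix()@A.as_matrix()))
    # tray y = -tool y; tool y column's z component: tool-y lies along -tray y
    h=-A.as_matrix()[2,1]
    y=-Q[mm][:,1]; return st["time"],np.nanpercentile(y,1)/2+np.nanpercentile(y,99)/2,a,h,np.nanmedian(Q[mm][:,2])
E
sed -i '/arctan2(\*(lambda/d' h.py
python3 - <<'E'
from h import *
print(sleeve()); print(sleeve())
go(.4972,-.176,.158,.02,-.03)
P=np.load("pics/w1.npy")
E
```

```text
(7.1, np.float64(0.08409933825553917), [np.float64(108.0), np.float64(219.5)], np.float64(-0.029968844115111866), np.float64(0.02214291810832648))
(7.15, np.float64(0.08413962136729167), [np.float64(108.0), np.float64(219.0)], np.float64(-0.03007742913598375), np.float64(0.022066149382174438))
t 7.2 pos [0.4972 0.1966 0.1595] rot [ 3.1116e+00 -4.0000e-04  2.4110e-01] F [-0.8  0.1 -8.3] w 0.011 ff 97.5 
shift [-4.45 18.08  0.62] turn [ 0.    -0.047  1.473]
```

Call:
apply_moves --pt "-0.02 0.1 0 0 0 0.03 -1" --pt "-0.05 0.2 0 0 0 0.06 -1" --pt "-0.07 0.3 0.01 0 0 0.06 -1" --pt "-0.09 0.4 0.02 0 0 0.06 -1" --pt "-0.1 0.5 0.02 0 0 0.06 -1" --pt "-0.12 0.6 0.02 0 0 0.06 -1" --pt "-0.13 0.7 0.02 0 0 0.06 -1" --pt "-0.14 0.8 0.03 0 0 0.06 -1" --pt "-0.13 0.8 0.03 0 0 0.06 -1" --pt "-0.13 0.8 0.03 0 0 0.06 -1" --pt "-0.12 0.8 0.03 0 0 0.06 -1" --pt "-0.11 0.8 0.03 0 0 0.06 -1"

```text
time: 8.4
ee_pos: [0.498, 0.0568, 0.1585]
ee_rot: [3.112, -0.003, 0.137]
wrist_force: [0.1, -0.6, -7.6]
gripper_width: 0.0107
finger_force: 97.5
```

Call:
apply_moves --pt "-0.11 0.8 0.03 0 0 0.06 -1" --pt "-0.1 0.8 0.03 0 0 0.06 -1" --pt "-0.09 0.8 0.03 0 0 0.06 -1" --pt "-0.08 0.8 0.03 0 0 0.06 -1" --pt "-0.08 0.8 0.03 0 0 0.06 -1" --pt "-0.07 0.8 0.03 0 0 0.06 -1" --pt "-0.06 0.8 0.03 0 0 0.06 -1" --pt "-0.06 0.8 0.03 0 0 0.06 -1" --pt "-0.05 0.8 0.03 0 0 0.06 -1" --pt "-0.04 0.75 0.03 0 0 0.06 -1" --pt "-0.04 0.65 0.02 0 0 0.06 -1" --pt "-0.03 0.55 0.02 0 0 0.06 -1"

```text
time: 9.6
ee_pos: [0.4985, -0.1269, 0.157]
ee_rot: [3.112, -0.006, 0.029]
wrist_force: [-0.1, -0.1, -7.0]
gripper_width: 0.0108
finger_force: 97.5
```

```bash
python3 -c "
from h import *
go(.4973,-.1758,.158,.018,-.03)"
```

```text
t 9.6 pos [ 0.4985 -0.1269  0.157 ] rot [ 3.1121 -0.0062  0.0285] F [-0.1 -0.1 -7. ] w 0.0108 ff 97.5 
shift [-0.13  2.44  0.02] turn [-0.004 -0.044  0.069]
```

Call:
apply_moves --pt "-0.03 0.48 0.01 0 -0.01 0.03 -1" --pt "-0.03 0.4 0.01 0 -0.01 0.03 -1" --pt "-0.03 0.32 0.01 0 -0.01 0 -1" --pt "-0.02 0.25 0.01 0 -0.01 0 -1" --pt "-0.01 0.18 0 0 0 0 -1" --pt "0 0.1 0 0 0 0 -1" --pt "0 0.04 0 0 0 0 -1" --pt "0 0 0 0 0 0 -1"

```text
time: 10.4
ee_pos: [0.4971, -0.1607, 0.1573]
ee_rot: [3.113, -0.001, 0.021]
wrist_force: [-0.2, -0.5, -6.9]
gripper_width: 0.0109
finger_force: 97.5
```

```bash
python3 - <<'E'
from h import *
go(.4973,-.1758,.158,.018,-.03)
print(sleeve())
c=imaging.read_camera("scene"); cv2.imwrite("pics/scene1.png",c["color"])
E
```

```text
t 10.4 pos [ 0.4971 -0.1607  0.1573] rot [ 3.1125e+00 -6.0000e-04  2.1200e-02] F [-0.2 -0.5 -6.9] w 0.0109 ff 97.5 
shift [-0.    0.75 -0.01] turn [-0.006 -0.005  0.021]
(10.4, np.float64(0.08427968379758631), [np.float64(108.0), np.float64(219.5)], np.float64(-0.029069097943676885), np.float64(0.022074581029856745))
```

View pics/scene1.png

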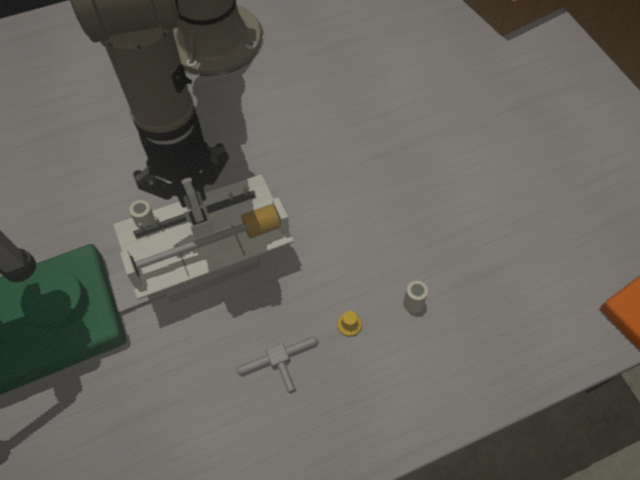

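Call:
apply_moves --pt "0 0.05 0 0 0 0 -1" --pt "0 0.12 0 0 0 0.01 -1" --pt "0 0.18 0 0 0 0.01 -1" --pt "0 0.18 0 0 0 0 -1" --pt "0 0.12 0 0.04 0 0 -1" --pt "0 0.06 0 0.04 0 0 -1" --pt "0 0.02 0 0.04 0 0 -1" --pt "0 0 0 0.04 0 0 -1" --pt "0 0 0 0 0 0 -1"

```text
time: 11.4
ee_pos: [0.4972, -0.1758, 0.1577]
ee_rot: [3.136, -0.001, 0.017]
wrist_force: [-1.1, -0.8, -7.8]
gripper_width: 0.0107
finger_force: 97.5
```

```bash
cat > ctl.py <<'E'
import sys,json,os
from h import *
from scipy.optimize import least_squares, lsq_linear
G,L,DT,LAG=9.81,.037,.01,.03
OFF=.0009
def sim(s,v,b,t0,t1,hf):
    "hf(t): handle tilt; w=s+L h, w''=G(s/4-h-b); returns t,s,v"
    t=np.arange(t0,t1+1e-9,DT); w=s+L*hf(t0); S=[s];V=[v]
    for k in range(len(t)-1):
        h=hf(t[k]+DT/2); a=G((0)) if False else G*(w/4-L*h/4-h-b)
        v+=a*DT; w+=v*DT; S.append(w-L*hf(t[k+1])); V.append(v)
    return t,np.array(S),np.array(V)
def hist(log):
    "piecewise-linear tilt from the log of (t, h) knots"
    T,H=np.array(log["knots"]).T; return lambda t:np.interp(np.asarray(t)-LAG,T,H)
def fit(log,since):
    ob=np.array([o for o in log["obs"] if o[0]>=since]); hf=hist(log)
    def res(p):
        t,S,V=sim(p[0],p[1],p[2],ob[0,0],ob[-1,0]+DT,hf)
        return np.r_[(np.interp(ob[:,0],t,S)-ob[:,1])/.0007,(p[2]-.002)/.003, (p[1]/.1)]
    p=least_squares(res,[ob[0,1],0,.002]).x
    t,S,V=sim(*p,ob[0,0],ob[-1,0]+DT,hf)
    print("obs resid mm",((np.interp(ob[:,0],t,S)-ob[:,1])*1e3).round(1)); return p,np.interp(ob[-1,0],t,S),np.interp(ob[-1,0],t,V)
def plan(s,v,b,h0,t0,n=25,target=0.,rmax=.012,ws=1,wv=.15,wu=.15):
    def traj(u):
        T=t0+.1*np.arange(n+1); H=h0+np.r_[0,np.cumsum(u)]
        hf=lambda t:np.interp(np.asarray(t)-LAG,T,H); return (*sim(s,v,b,t0,t0+.1*n,hf),H)
    def cost(u):
        t,S,V,H=traj(u); k=slice(10,None,10)
        return np.r_[ws*(S[k]-target)*1e2, wv*V[k]*1e2, wu*u*1e3/2, 20*(S[-1]-target)*1e2,20*V[-1]*1e2/1.57, 3*(H[-1]+b)*1e2]
    u=least_squares(cost,np.zeros(n),bounds=(-rmax,rmax)).x
    return u,traj
E
cat > step.py <<'E'
"step.py t_prev u1,u2,... : rows just run (rx units) beginning at t_prev; then measure, fit, plan"
from ctl import *
log=json.load(open("log.json")) if os.path.exists("log.json") else dict(knots=[],obs=[],since=0)
st=r.read_state()
if len(sys.argv)>1:
    u=np.array(eval(f"[{sys.argv[1]}]"))*.15; t0=st["time"]-.1*len(u); h0=log["knots"][-1][1]
    log["knots"]+= [[t0,h0]]+[[t0+.1*(k+1),h0+x] for k,x in enumerate(np.cumsum(u))]
for i in range(2):
    st=r.read_state(); t,s,a,h,d=sleeve(st=st); log["obs"].append([t,s+OFF]); print("t %.2f s %.4f h %.4f"%(t,s+OFF,h),a)
if not log["knots"]: log["knots"]=[[t-1,h]]
st=r.read_state(); tn=st["time"]; hc=log["knots"][-1][1]; hm=-R.from_euler("xyz",st["ee_rot"]).as_matrix()[2,1]
print("h cmd %.4f meas %.4f pos"%(hc,hm),st["ee_pos"].round(4),st["ee_rot"].round(4))
json.dump(log,open("log.json","w"))
if len(sys.argv)>2: since=float(sys.argv[2])
else: since=tn-1.7
if len(sys.argv)>1:
    (s0,v0,b),s,v=fit(log,since)
    t,S,V=sim(s,v,b,log["obs"][-1][0],tn+DT,hist(log)); s,v=np.interp(tn,t,S),np.interp(tn,t,V)
else: s,v,b=.085,0,.002
u,traj=plan(s,v,b,hc,tn); ur=(u/.15).round(2); t,S,V,H=traj(ur*.15)
print("now s %.4f v %.4f b %.4f"%(s,v,b)); print("u",ur[:12].tolist()); print("S",(S[::20]*1e3).round(1)); print("H",(H[:14]*1e3).round(0))
E
python3 step.py
```

```text
t 11.40 s 0.0852 h -0.0052 [np.float64(108.0), np.float64(219.5)]
t 11.45 s 0.0852 h -0.0052 [np.float64(108.0), np.float64(219.5)]
h cmd -0.0052 meas -0.0052 pos [ 0.4973 -0.1755  0.1577] [ 3.1364e+00 -6.0000e-04  1.7900e-02]
now s 0.0850 v 0.0000 b 0.0020
u [0.08, 0.08, 0.08, 0.08, 0.08, 0.04, -0.08, -0.08, -0.08, -0.08, -0.08, -0.08]
S [85.  88.3 93.1 90.7 76.4 53.2 28.2  8.6 -0.4  0.5  5.9 11.9 17.8]
H [ -5.   7.  19.  31.  43.  55.  61.  49.  37.  25.  13.   1. -11. -23.]
```

Call:
apply_moves --pt "0 0 0 0.04 0 0 -1" --pt "0 0 0 0.04 0 0 -1" --pt "0 0 0 0.04 0 0 -1"

```text
time: 11.8
ee_pos: [0.4973, -0.1756, 0.1578]
ee_rot: [-3.129, -0.001, 0.018]
wrist_force: [0.5, -0.0, -8.2]
gripper_width: 0.011
finger_force: 97.3
```

```bash
sed -i 's/rmax=.012/rmax=.03/; s/wv=.15,wu=.15/wv=.4,wu=.1/' ctl.py; sed -i 's/-LAG,T,H); return (\*sim/-LAG,T,H); return (*sim/' ctl.py
python3 - <<'E'
import json; l=json.load(open('log.json')); l["knots"]=[[11.4,-.0052]]; json.dump(l,open('log.json','w'))
E
python3 step.py .04,.04,.04 11.45
```

```text
t 11.80 s 0.0852 h 0.0130 [np.float64(108.0), np.float64(219.5)]
t 11.85 s 0.0850 h 0.0130 [np.float64(108.0), np.float64(220.0)]
h cmd 0.0128 meas 0.0126 pos [ 0.4972 -0.176   0.1577] [-3.129e+00 -7.000e-04  1.720e-02]
obs resid mm [ 0.1 -0.7  0.6]
now s 0.0870 v 0.0277 b 0.0031
u [0.2, 0.2, 0.05, -0.2, -0.2, -0.2, -0.09, 0.01, 0.04, 0.04, 0.02, 0.01]
S [ 87.   89.3  77.6  52.8  29.9  15.3   6.   -1.6  -9.1 -17.2 -26.7 -38.7
 -54.2]
H [ 13.  43.  73.  80.  50.  20. -10. -23. -22. -16. -10.  -7.  -5.  -4.]
```

```bash
python3 - <<'E'
from ctl import *
for wu,wv in((.3,.6),(.6,.8)):
    u,tr=plan(.085,0,.003,.0128,11.9,n=30,wu=wu,wv=wv,rmax=.02); ur=(u/.15).round(3); t,S,V,H=tr(ur*.15)
    print(ur[:14].tolist(),"\n",(S[::20]*1e3).round(1),(H[:20]*1e3).round(0),V.min())
for b in (-.003,.003,.008):
    u=np.array([.1,.1,.05,0,-.05,-.1])*.15; T=11.9+.1*np.arange(7);H=.0128+np.r_[0,np.cumsum(u)]
    t,S,V=sim(.085,0,b,11.9,12.6,lambda t:np.interp(np.asarray(t)-LAG,T,H)); print(b,S[-1],V[-1],H[-1])
E
```

```text
[0.133, 0.133, -0.041, -0.103, -0.102, -0.076, -0.046, -0.021, -0.006, 0.002, 0.005, 0.005, 0.004, 0.003] 
 [85.  83.1 73.4 56.8 40.7 28.6 20.5 15.2 11.8  9.6  8.5  8.4  9.2 11.1
 14.4 19.5] [13. 33. 53. 47. 31. 16.  4. -2. -6. -7. -6. -6. -5. -4. -4. -3. -3. -3.
 -3. -3.] -0.09160081949600522
[0.133, 0.049, -0.021, -0.052, -0.057, -0.051, -0.039, -0.027, -0.017, -0.009, -0.004, -0.002, -0.0, 0.0] 
 [85.  83.5 76.5 64.2 50.7 39.  29.9 23.2 18.4 14.8 12.3 10.6  9.8 10.2
 12.1 16.2] [13. 33. 40. 37. 29. 21. 13.  7.  3.  0. -1. -1. -2. -2. -2. -2. -2. -2.
 -2. -2.] -0.07092629138227032
-0.003 0.05825434877669514 -0.09703530474754428 0.0278
0.003 0.04208094487366048 -0.14699759162680026 0.0278
0.008 0.02860310828779818 -0.18863283069284698 0.0278
```

Call:
apply_moves --pt "0 0 0 0.13 0 0 -1" --pt "0 0 0 0.05 0 0 -1" --pt "0 0 0 -0.02 0 0 -1" --pt "0 0 0 -0.05 0 0 -1" --pt "0 0 0 -0.06 0 0 -1"

```text
time: 12.4
ee_pos: [0.4973, -0.1754, 0.1577]
ee_rot: [-3.122, -0.001, 0.018]
wrist_force: [0.2, 0.0, -6.8]
gripper_width: 0.0107
finger_force: 97.6
```

```bash
sed -i 's/wv=.4,wu=.1/wv=.7,wu=.4/; s/n=25/n=30/' ctl.py; sed -i 's/round(2); t,S/round(3); t,S/' step.py
python3 - <<'E'
import json; l=json.load(open('log.json')); l["obs"].append([11.9,.085]); json.dump(l,open('log.json','w'))
E
python3 step.py .13,.05,-.02,-.05,-.06 11.9
```

```text
t 12.40 s 0.0693 h 0.0198 [np.float64(138.0), np.float64(247.0)]
t 12.45 s 0.0658 h 0.0197 [np.float64(146.0), np.float64(253.0)]
h cmd 0.0203 meas 0.0203 pos [ 0.4974 -0.1746  0.1578] [-3.1213e+00 -7.0000e-04  1.9200e-02]
obs resid mm [ 0.  -0.1  0.1]
now s 0.0622 v -0.0733 b 0.0022
u [-0.08, -0.048, -0.024, -0.008, 0.0, 0.004, 0.004, 0.003, 0.002, 0.001, 0.0, -0.0]
S [62.2 47.5 34.7 25.3 18.8 14.2 10.8  8.3  6.5  5.2  4.3  3.7  3.4  3.3
  3.7  4.5]
H [20.  8.  1. -2. -4. -4. -3. -2. -2. -2. -2. -2. -2. -2.]
```

Call:
apply_moves --pt "0 0 0 -0.08 0 0 -1" --pt "0 0 0 -0.05 0 0 -1" --pt "0 0 0 -0.025 0 0 -1" --pt "0 0 0 -0.01 0 0 -1" --pt "0 0 0 0 0 0 -1"

```text
time: 13.0
ee_pos: [0.4973, -0.1755, 0.1577]
ee_rot: [3.137, -0.001, 0.018]
wrist_force: [-0.6, -0.1, -7.8]
gripper_width: 0.0108
finger_force: 97.6
```

```bash
python3 step.py -.08,-.05,-.025,-.01,0 11.9
```

```text
t 13.00 s 0.0501 h -0.0045 [np.float64(176.5), np.float64(279.0)]
t 13.05 s 0.0510 h -0.0046 [np.float64(175.0), np.float64(278.0)]
h cmd -0.0044 meas -0.0046 pos [ 0.4973 -0.1757  0.1577] [ 3.137e+00 -6.000e-04  1.760e-02]
obs resid mm [-0.1 -0.3  0.6 -0.1 -0. ]
now s 0.0525 v 0.0341 b -0.0037
u [0.2, 0.181, 0.008, -0.069, -0.087, -0.075, -0.054, -0.033, -0.016, -0.006, -0.0, 0.002]
S [52.5 59.4 59.6 50.6 38.7 28.3 20.8 15.4 11.6  8.7  6.5  4.8  3.3  2.2
  1.6  1.5]
H [-4. 26. 53. 54. 44. 30. 19. 11.  6.  4.  3.  3.  3.  4.]
```

Call:
apply_moves --pt "0 0 0 0.2 0 0 -1" --pt "0 0 0 0.18 0 0 -1" --pt "0 0 0 0.01 0 0 -1" --pt "0 0 0 -0.07 0 0 -1" --pt "0 0 0 -0.09 0 0 -1"

```text
time: 13.6
ee_pos: [0.4972, -0.1757, 0.1576]
ee_rot: [-3.112, -0.001, 0.017]
wrist_force: [-0.6, 0.7, -7.3]
gripper_width: 0.0107
finger_force: 97.8
```

```bash
python3 step.py .2,.18,.01,-.07,-.09 11.9
```

```text
t 13.60 s 0.0398 h 0.0294 [np.float64(197.0), np.float64(297.0)]
t 13.65 s 0.0336 h 0.0294 [np.float64(209.0), np.float64(308.0)]
h cmd 0.0301 meas 0.0302 pos [ 0.4975 -0.1742  0.1579] [-3.1114e+00 -9.0000e-04  1.9800e-02]
obs resid mm [-1.3  1.7  2.6 -1.6 -2.2 -0.3  1.2]
now s 0.0295 v -0.1107 b -0.0011
u [-0.2, -0.2, -0.062, 0.033, 0.067, 0.067, 0.051, 0.033, 0.018, 0.007, 0.001, -0.002]
S [ 29.5   7.1  -8.6 -12.8 -10.8  -7.7  -5.3  -3.8  -2.8  -2.   -1.3  -0.6
   0.2   1.1   2.2   3.4]
H [ 30.   0. -30. -39. -34. -24. -14.  -7.  -2.   1.   2.   2.   2.   2.]
```

```bash
python3 - <<'E'
import ctl; from ctl import *
log=json.load(open("log.json")); ob=np.array([o for o in log["obs"] if o[0]>=11.9]); T,H=np.array(log["knots"]).T
def S_(p):
    b,lag,L,kg,kh=p; hf=lambda t:np.interp(np.asarray(t)-lag,T,H)*kh
    def f():
        dt=.005;t=np.arange(11.9,13.7,dt);w=.085+L*hf(11.9);v=0;o=[.085]
        for k in range(len(t)-1):
            h=hf(t[k]+dt/2);a=9.81*((w-L*h)*kg-h-b)
            v+=a*dt;w+=v*dt
            s=w-L*hf(t[k+1])
            if s>.0852: w=.0852+L*hf(t[k+1]); v=min(v,L*0)
            o.append(w-L*hf(t[k+1]))
        return np.interp(ob[:,0],t,o)
    return f()
for free in ([0],[0,1],[0,1,2],[0,1,3],[0,1,4],[0,1,2,3,4]):
    p0=np.array([0,.03,.037,.25,1.]); sc=np.array([.005,.05,.03,.05,.1])
    def res(x):
        p=p0.copy();p[free]+=x*sc[free];return np.r_[(S_(p)-ob[:,1])/.0005,x*.5]
    q=least_squares(res,np.zeros(len(free)),diff_step=1e-3);p=p0.copy();p[free]+=q.x*sc[free];print(free,p.round(4),((S_(p)-ob[:,1])*1e3).round(1))
E
```

```text
[0] [6.0e-04 3.0e-02 3.7e-02 2.5e-01 1.0e+00] [ 0.   5.1  6.1  1.3  0.5 -1.1 -0.1]
[0, 1] [-3.00e-04 -2.82e-02  3.70e-02  2.50e-01  1.00e+00] [ 0.   1.4  2.2  2.   2.  -1.2 -0.3]
[0, 1, 2] [-6.00e-04 -5.36e-02 -8.68e-02  2.50e-01  1.00e+00] [ 0.  -0.3  0.6 -0.   0.2 -0.5  0.4]
[0, 1, 3] [-0.0065 -0.0367  0.037   0.1645  1.    ] [ 0.  -0.2  0.4  0.   0.1 -0.8  0.6]
[0, 1, 4] [-0.0035 -0.0293  0.037   0.25    1.1325] [ 0.  -0.2  0.3 -0.2  0.1 -0.4  0.4]
[0, 1, 2, 3, 4] [-0.0025 -0.0275  0.0366  0.2765  1.1716] [ 0.  -0.2  0.3 -0.2  0.2 -0.3  0.3]
```

```bash
sed -i 's/DT,LAG=9.81,.037,.01,.03/DT,LAG,KH=9.81,.037,.01,-.03,1.13/; s/hf=lambda t:np.interp(np.asarray(t)-LAG,T,H); return/hf=lambda t:KH*np.interp(np.asarray(t)-LAG,T,H); return/; s/return lambda t:np.interp/return lambda t:KH*np.interp/; s/3\*(H\[-1\]+b)/3*(KH*H[-1]+b)/; s/(p\[2\]-.002)\/.003/(p[2]+.002)\/.004/' ctl.py
cat > re.py <<'E'
E
rm re.py; python3 - <<'E'
from ctl import *
log=json.load(open("log.json"))
for since in (11.9,12.9):
    (s0,v0,b),s,v=fit(log,since); t,S,V=sim(s,v,b,13.65,13.71,hist(log)); s,v=np.interp(13.7,t,S),np.interp(13.7,t,V)
    u,traj=plan(s,v,b,log["knots"][-1][1],13.7); ur=(u/.15).round(3); t,S,V,H=traj(ur*.15); print(s,v,b,ur[:8],(S[::20]*1e3).round(1),(H[:10]*1e3).round())
E
```

```text
obs resid mm [ 0.1 -0.4  0.1 -0.   0.3 -0.5  0.3]
0.02813964038237961 -0.12145162228068763 -0.0034790530631307326 [-0.2   -0.175 -0.024  0.045  0.061  0.053  0.037  0.021] [28.1  7.4 -3.7 -5.5 -4.  -2.5 -1.7 -1.4 -1.4 -1.6 -2.  -2.6 -3.6 -5.
 -6.9 -9.6] [ 30.   0. -26. -30. -23. -14.  -6.  -0.   3.   4.]
obs resid mm [-0.3  0.3 -0.3  0.3]
0.027848699715540565 -0.12640010083213069 -0.0019610679376335215 [-0.2   -0.197 -0.029  0.047  0.066  0.058  0.04   0.023] [ 27.8   6.   -5.6  -7.3  -5.5  -3.8  -2.8  -2.4  -2.3  -2.4  -2.8  -3.4
  -4.3  -5.7  -7.5 -10.1] [ 30.   0. -30. -34. -27. -17.  -8.  -2.   1.   3.]
```

Rows: -0.2, -0.185, -0.025, +0.045.

Call:
apply_moves --pt "0 0 0 -0.2 0 0 -1" --pt "0 0 0 -0.185 0 0 -1" --pt "0 0 0 -0.025 0 0 -1" --pt "0 0 0 0.045 0 0 -1"

```text
time: 14.1
ee_pos: [0.4975, -0.1741, 0.1579]
ee_rot: [3.117, -0.001, 0.02]
wrist_force: [1.5, 0.4, -7.7]
gripper_width: 0.0105
finger_force: 97.9
```

```bash
python3 step.py -.2,-.185,-.025,.045 11.9
```

```text
t 14.10 s -0.0053 h -0.0243 [np.float64(288.0), np.float64(384.0)]
t 14.15 s -0.0055 h -0.0244 [np.float64(288.0), np.float64(385.0)]
h cmd -0.0247 meas -0.0250 pos [ 0.4972 -0.1759  0.1577] [ 3.1166e+00 -6.0000e-04  1.7400e-02]
obs resid mm [-0.3 -0.   0.5  0.3  0.6 -1.2 -0.5  0.6  0. ]
now s -0.0055 v 0.0056 b -0.0031
u [0.122, 0.067, 0.026, 0.003, -0.007, -0.01, -0.008, -0.006, -0.003, -0.001, -0.0, 0.0]
S [-5.5 -3.  -0.3  0.7  0.6  0.3  0.  -0.3 -0.6 -0.9 -1.4 -1.9 -2.7 -3.7
 -5.  -6.9]
H [-25.  -6.   4.   8.   8.   7.   5.   4.   3.   3.   3.   3.   3.   3.]
```

Call:
apply_moves --pt "0 0 0 0.12 0 0 -1" --pt "0 0 0 0.065 0 0 -1" --pt "0 0 0 0.02 0 0 -1" --pt "0 0 0 0 0 0 -1"

```text
time: 14.6
ee_pos: [0.4972, -0.1762, 0.1576]
ee_rot: [-3.136, -0.001, 0.017]
wrist_force: [-0.5, 0.2, -7.6]
gripper_width: 0.0109
finger_force: 97.9
```

```bash
python3 step.py .12,.065,.02,0 12.9
```

```text
t 14.60 s -0.0085 h 0.0061 [np.float64(294.0), np.float64(391.0)]
t 14.65 s -0.0098 h 0.0061 [np.float64(297.0), np.float64(394.0)]
h cmd 0.0060 meas 0.0061 pos [ 0.4973 -0.1756  0.1577] [-3.1355e+00 -7.0000e-04  1.7600e-02]
obs resid mm [-0.5  0.2  0.3  0.9 -0.2 -1.2 -0.1  0.5]
now s -0.0101 v -0.0184 b -0.0013
u [-0.089, -0.027, 0.009, 0.021, 0.021, 0.016, 0.01, 0.005, 0.002, 0.0, -0.001, -0.001]
S [-10.1 -12.4 -11.8  -9.2  -6.5  -4.3  -2.5  -0.9   0.9   2.8   5.2   8.2
  12.2  17.5  24.6  34.4]
H [  6.  -7. -11. -10.  -7.  -4.  -1.   0.   1.   1.   1.   1.   1.   1.]
```

Call:
apply_moves --pt "0 0 0 -0.11 0 0 -1" --pt "0 0 0 -0.035 0 0 -1" --pt "0 0 0 0.01 0 0 -1" --pt "0 0 0 0.02 0 0 -1"

```text
time: 15.1
ee_pos: [0.4974, -0.1752, 0.1578]
ee_rot: [3.13, -0.001, 0.019]
wrist_force: [-0.2, -0.7, -8.6]
gripper_width: 0.0109
finger_force: 97.9
```

```bash
python3 step.py -.11,-.035,.01,.02 13.9
```

```text
t 15.10 s -0.0163 h -0.0112 [np.float64(310.0), np.float64(406.0)]
t 15.15 s -0.0156 h -0.0112 [np.float64(308.0), np.float64(405.0)]
h cmd -0.0112 meas -0.0114 pos [ 0.4973 -0.1758  0.1577] [ 3.1302e+00 -6.0000e-04  1.7500e-02]
obs resid mm [ 0.4 -0.4 -0.1  0.1  0.2 -0.2]
now s -0.0154 v 0.0102 b 0.0017
u [0.02, 0.018, 0.013, 0.008, 0.004, 0.002, 0.0, -0.0, -0.001, -0.0, -0.0, -0.0]
S [-15.4 -12.7  -9.7  -7.1  -5.2  -3.8  -2.8  -2.   -1.3  -0.7  -0.2   0.4
   1.    1.8   2.8   4.2]
H [-11.  -8.  -6.  -4.  -2.  -2.  -1.  -1.  -1.  -2.  -2.  -2.  -2.  -2.]
```

Call:
apply_moves --pt "0 0 0 0.01 0 0 -1" --pt "0 0 0 0.02 0 0 -1" --pt "0 0 0 0.015 0 0 -1" --pt "0 0 0 0.01 0 0 -1"

```text
time: 15.6
ee_pos: [0.4972, -0.1757, 0.1577]
ee_rot: [3.139, -0.001, 0.018]
wrist_force: [-0.0, -0.2, -7.8]
gripper_width: 0.0108
finger_force: 97.9
```

```bash
python3 step.py .01,.02,.015,.01 13.9
```

```text
t 15.60 s -0.0101 h -0.0030 [np.float64(297.0), np.float64(394.0)]
t 15.65 s -0.0094 h -0.0030 [np.float64(296.0), np.float64(393.0)]
h cmd -0.0030 meas -0.0031 pos [ 0.4973 -0.1757  0.1577] [ 3.1385e+00 -6.0000e-04  1.7600e-02]
obs resid mm [ 0.3 -0.4  0.1  0.3  0.  -0.4 -0.   0.1]
now s -0.0086 v 0.0148 b 0.0020
u [0.009, 0.003, -0.0, -0.001, -0.001, -0.001, -0.001, -0.0, -0.0, 0.0, 0.0, 0.0]
S [-8.6 -6.1 -4.3 -3.2 -2.4 -1.9 -1.6 -1.5 -1.5 -1.7 -2.1 -2.7 -3.5 -4.7
 -6.4 -8.8]
H [-3. -2. -1. -1. -1. -1. -2. -2. -2. -2. -2. -2. -2. -2.]
```

Converging nicely.

Call:
apply_moves --pt "0 0 0 0.009 0 0 -1" --pt "0 0 0 0.003 0 0 -1" --pt "0 0 0 0 0 0 -1" --pt "0 0 0 0 0 0 -1" --pt "0 0 0 -0.001 0 0 -1"

```text
time: 16.2
ee_pos: [0.4973, -0.1756, 0.1577]
ee_rot: [3.14, -0.001, 0.018]
wrist_force: [-0.2, -0.3, -7.3]
gripper_width: 0.011
finger_force: 97.9
```

```bash
python3 step.py .009,.003,0,0,-.001 14.5
```

```text
t 16.20 s -0.0059 h -0.0014 [np.float64(289.0), np.float64(386.0)]
t 16.25 s -0.0060 h -0.0014 [np.float64(289.0), np.float64(386.0)]
h cmd -0.0013 meas -0.0015 pos [ 0.4973 -0.1756  0.1577] [ 3.1401e+00 -7.0000e-04  1.7800e-02]
obs resid mm [-0.2  0.1  0.3 -0.1 -0.1 -0.1  0.   0. ]
now s -0.0060 v -0.0025 b 0.0024
u [-0.026, -0.007, 0.004, 0.007, 0.007, 0.005, 0.003, 0.002, 0.001, 0.0, -0.0, -0.0]
S [ -6.   -6.1  -5.5  -4.4  -3.4  -2.8  -2.6  -2.7  -3.1  -4.   -5.4  -7.4
 -10.3 -14.2 -19.7 -27.2]
H [-1. -5. -6. -6. -5. -4. -3. -2. -2. -2. -2. -2. -2. -2.]
```

Call:
apply_moves --pt "0 0 0 -0.026 0 0 -1" --pt "0 0 0 -0.007 0 0 -1" --pt "0 0 0 0.004 0 0 -1" --pt "0 0 0 0.007 0 0 -1" --pt "0 0 0 0.007 0 0 -1"

```text
time: 16.8
ee_pos: [0.4973, -0.1756, 0.1577]
ee_rot: [3.138, -0.001, 0.018]
wrist_force: [-0.1, 0.3, -8.2]
gripper_width: 0.0106
finger_force: 97.9
```

```bash
python3 step.py -.026,-.007,.004,.007,.007 15.0
```

```text
t 16.80 s -0.0035 h -0.0036 [np.float64(284.0), np.float64(381.0)]
t 16.85 s -0.0030 h -0.0036 [np.float64(283.0), np.float64(380.0)]
h cmd -0.0036 meas -0.0037 pos [ 0.4972 -0.1757  0.1577] [ 3.1379e+00 -6.0000e-04  1.7600e-02]
obs resid mm [ 0.3 -0.2 -0.3 -0.2  0.2  0.2 -0.  -0.1]
now s -0.0026 v 0.0100 b 0.0022
u [0.019, 0.006, -0.001, -0.004, -0.004, -0.003, -0.002, -0.001, -0.0, 0.0, 0.0, 0.0]
S [-2.6 -1.  -0.2  0.1  0.2  0.3  0.5  0.8  1.2  1.7  2.4  3.4  4.8  6.7
  9.3 12.9]
H [-4. -1.  0.  0. -1. -1. -2. -2. -2. -2. -2. -2. -2. -2.]
```

Call:
apply_moves --pt "0 0 0 0.019 0 0 -1" --pt "0 0 0 0.006 0 0 -1" --pt "0 0 0 -0.001 0 0 -1" --pt "0 0 0 -0.004 0 0 -1" --pt "0 0 0 -0.004 0 0 -1" --pt "0 0 0 -0.003 0 0 -1" --pt "0 0 0 -0.001 0 0 -1"

```text
time: 17.6
ee_pos: [0.4973, -0.1755, 0.1577]
ee_rot: [3.14, -0.001, 0.018]
wrist_force: [-0.1, -0.4, -8.3]
gripper_width: 0.0109
finger_force: 97.9
```

```bash
python3 step.py .019,.006,-.001,-.004,-.004,-.003,-.001 15.5
```

```text
t 17.60 s -0.0002 h -0.0019 [np.float64(278.0), np.float64(374.0)]
t 17.65 s -0.0003 h -0.0019 [np.float64(278.0), np.float64(374.0)]
h cmd -0.0018 meas -0.0019 pos [ 0.4973 -0.1756  0.1577] [ 3.1397e+00 -6.0000e-04  1.7800e-02]
obs resid mm [-0.  -0.   0.2  0.2 -0.1 -0.2  0.   0. ]
now s -0.0002 v -0.0003 b 0.0022
u [-0.002, -0.001, 0.0, 0.0, 0.0, 0.0, 0.0, 0.0, 0.0, 0.0, -0.0, -0.0]
S [-0.2 -0.3 -0.2 -0.1  0.1  0.5  1.1  1.8  2.9  4.4  6.5  9.3 13.2 18.5
 25.7 35.6]
H [-2. -2. -2. -2. -2. -2. -2. -2. -2. -2. -2. -2. -2. -2.]
```

Balanced at the middle. I'll keep holding, checking each second.

Call:
apply_moves --pt "0 0 0 -0.001 0 0 -1" --pt "0 0 0 0 0 0 -1" --pt "0 0 0 0 0 0 -1" --pt "0 0 0 0 0 0 -1" --pt "0 0 0 0 0 0 -1" --pt "0 0 0 0 0 0 -1" --pt "0 0 0 0 0 0 -1" --pt "0 0 0 0 0 0 -1"

```text
time: 18.5
ee_pos: [0.4973, -0.1756, 0.1577]
ee_rot: [3.14, -0.001, 0.018]
wrist_force: [0.2, 0.6, -6.3]
gripper_width: 0.011
finger_force: 97.9
```

```bash
python3 step.py -.001,0,0,0,0,0,0,0 16.1
```

```text
t 18.50 s -0.0003 h -0.0020 [np.float64(278.0), np.float64(374.0)]
t 18.55 s -0.0002 h -0.0020 [np.float64(278.0), np.float64(374.0)]
h cmd -0.0019 meas -0.0020 pos [ 0.4973 -0.1756  0.1577] [ 3.1396e+00 -7.0000e-04  1.7800e-02]
obs resid mm [ 0.   0.1 -0.2 -0.2  0.1  0.2 -0.  -0. ]
now s -0.0003 v -0.0005 b 0.0022
u [-0.002, -0.0, 0.0, 0.001, 0.001, 0.0, 0.0, 0.0, 0.0, -0.0, -0.0, -0.0]
S [ -0.3  -0.4  -0.4  -0.4  -0.4  -0.5  -0.6  -0.8  -1.1  -1.5  -2.1  -2.9
  -3.9  -5.4  -7.4 -10.2]
H [-2. -2. -2. -2. -2. -2. -2. -2. -2. -2. -2. -2. -2. -2.]
```

Call:
apply_moves --pt "0 0 0 0 0 0 -1" --pt "0 0 0 0 0 0 -1" --pt "0 0 0 0 0 0 -1" --pt "0 0 0 0 0 0 -1" --pt "0 0 0 0 0 0 -1" --pt "0 0 0 0 0 0 -1" --pt "0 0 0 0 0 0 -1" --pt "0 0 0 0 0 0 -1" --pt "0 0 0 0 0 0 -1" --pt "0 0 0 0 0 0 -1"

```text
time: 19.6
ee_pos: [0.4973, -0.1756, 0.1577]
ee_rot: [3.14, -0.001, 0.018]
wrist_force: [0.1, 0.5, -6.9]
gripper_width: 0.011
finger_force: 97.9
```

```bash
python3 step.py 0,0,0,0,0,0,0,0,0,0 16.7
```

```text
t 19.60 s -0.0002 h -0.0020 [np.float64(278.0), np.float64(374.0)]
t 19.65 s -0.0003 h -0.0020 [np.float64(278.0), np.float64(374.0)]
h cmd -0.0019 meas -0.0020 pos [ 0.4973 -0.1756  0.1577] [ 3.1396e+00 -6.0000e-04  1.7800e-02]
obs resid mm [ 0.1 -0.1 -0.   0.  -0.  -0.  -0.   0. ]
now s -0.0002 v 0.0001 b 0.0021
u [-0.0, 0.0, 0.0, 0.0, 0.0, 0.0, 0.0, 0.0, 0.0, -0.0, -0.0, -0.0]
S [-0.2 -0.2 -0.2 -0.1 -0.   0.1  0.2  0.4  0.7  1.1  1.6  2.2  3.2  4.5
  6.2  8.6]
H [-2. -2. -2. -2. -2. -2. -2. -2. -2. -2. -2. -2. -2. -2.]
```

The sleeve is at rest (held by slight friction). Holding on for the rest of the required time.

Call:
apply_moves --pt "0 0 0 0 0 0 -1" --pt "0 0 0 0 0 0 -1" --pt "0 0 0 0 0 0 -1" --pt "0 0 0 0 0 0 -1" --pt "0 0 0 0 0 0 -1" --pt "0 0 0 0 0 0 -1" --pt "0 0 0 0 0 0 -1" --pt "0 0 0 0 0 0 -1" --pt "0 0 0 0 0 0 -1" --pt "0 0 0 0 0 0 -1" --pt "0 0 0 0 0 0 -1" --pt "0 0 0 0 0 0 -1"

```text
time: 20.9
ee_pos: [0.4973, -0.1756, 0.1577]
ee_rot: [3.14, -0.001, 0.018]
wrist_force: [0.3, -0.3, -7.1]
gripper_width: 0.0108
finger_force: 97.9
```

```bash
python3 step.py 0,0,0,0,0,0,0,0,0,0,0,0 17.5; python3 - <<'E'
from h import *
c=imaging.read_camera("scene"); P=pts(c); z=P[...,2]
cv2.imwrite("pics/end.png",cv2.resize(c["color"][130:330,60:340],None,fx=2.8,fy=2.8))
E
```

```text
t 20.90 s -0.0002 h -0.0020 [np.float64(278.0), np.float64(374.0)]
t 20.95 s -0.0002 h -0.0020 [np.float64(278.0), np.float64(374.0)]
h cmd -0.0019 meas -0.0020 pos [ 0.4973 -0.1756  0.1577] [ 3.1396e+00 -6.0000e-04  1.7800e-02]
obs resid mm [-0.   0.   0.  -0.  -0.1  0.   0.  -0. ]
now s -0.0002 v 0.0001 b 0.0021
u [-0.0, 0.0, 0.0, 0.0, 0.0, 0.0, 0.0, 0.0, 0.0, -0.0, -0.0, -0.0]
S [-0.2 -0.2 -0.2 -0.1 -0.1 -0.   0.1  0.2  0.4  0.6  0.9  1.3  1.9  2.7
  3.8  5.3]
H [-2. -2. -2. -2. -2. -2. -2. -2. -2. -2. -2. -2. -2. -2.]
```

View pics/end.png

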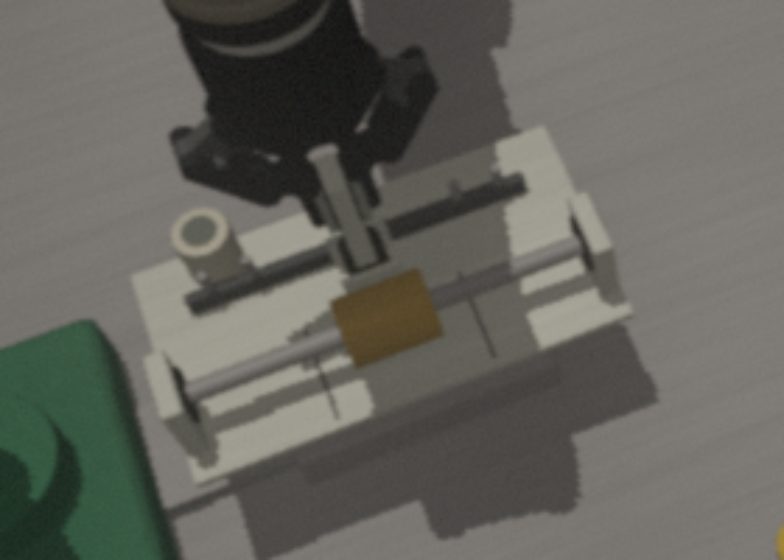

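The tray is over the rest, the sleeve is in the middle between the lines at (320,390) and (475,310), and the insert is standing at (205,245). One more short hold for margin, then hand in.

Call:
apply_moves --pt "0 0 0 0 0 0 -1" --pt "0 0 0 0 0 0 -1" --pt "0 0 0 0 0 0 -1" --pt "0 0 0 0 0 0 -1" --pt "0 0 0 0 0 0 -1" --pt "0 0 0 0 0 0 -1" --pt "0 0 0 0 0 0 -1" --pt "0 0 0 0 0 0 -1" --pt "0 0 0 0 0 0 -1" --pt "0 0 0 0 0 0 -1" --pt "0 0 0 0 0 0 -1" --pt "0 0 0 0 0 0 -1"

```text
time: 22.25
ee_pos: [0.4973, -0.1756, 0.1577]
ee_rot: [3.14, -0.001, 0.018]
wrist_force: [-0.9, -0.1, -7.8]
gripper_width: 0.0112
finger_force: 97.9
```

```bash
python3 -c "
from h import *
t=sleeve(); print(t)
if abs(t[1])<.004: print(r.finish_job())"
```

```text
(22.25, np.float64(-0.0011518745410640137), [np.float64(278.0), np.float64(374.0)], np.float64(-0.0020235105981218173), np.float64(0.01966041361439071))
the job is handed in; nothing more can be done
None
```

I handed the job in at about 22 s with the tray still held above the loading rest, the sleeve at rest within 1 mm of the bar's middle and inside the lines for over 5 s, and the insert standing; no verdict came back.

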